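Slide the spacer block into the empty rack slot

ROBOT

A 6-joint arm with a two-finger parallel gripper is mounted at the origin on the work surface; the furniture and walls round the work are solid. World frame = base frame: x ahead of the robot, y to its left, z up, the work surface at z = 0. Lengths are in mm, angles in rad, forces in N, time in s.
With the tool pointing down it reaches from about 250 to 850 mm from the base axis. Payload 12.5 kg.
Tool frame: the origin (TCP) lies at the very end of the fingers, on their centre line; the grasp point (between the pads) lies 19 mm behind it; z points along the fingers, y is the line along which they close (so a half turn about z gives the same grasp; the last joint's range is limited). The gripper opens to 93 mm and grips with 3 to 60 N. Pads are 15 mm wide; open, the fingers measure 128 mm over their backs; the gripper's body (75 mm by 188 mm) begins 65 mm behind the grasp point.
Start: joints at [1.254, 0.351, 1.652, -0, 1.139, -0.085], TCP at [126.32, 535.283, 218.633] pointing down, gripper open.
Joint ranges: [-2.75, 2.75], [-0.79, 2.1], [0.01, 2.65], [-1.57, 4.71], [0.07, 3.14], [-2.87, 2.87]. Speed limits (rad/s): [2.22, 2.22, 2.79, 3.14, 3.14, 3.14].

INTERFACE

Orientations are given as a unit quaternion [w, x, y, z].
In Python, from bench import manip gives the robot as it stands.
- The arm moves only by the tool send_rows, never from a script. Its arguments are lists of equal length, an entry for each row: "jaw": the closure, from -1 (fully open) to 1 (shut); "xyz": the shift along the tool's x, y, z in mm, a list of three; "spin": the turn about the tool's z in rad. In form: {"jaw": [jaw, ...], "xyz": [[tx, ty, tz], ...], "spin": [spin, ...]}. A call has 1 to 5 rows; each row is the pose to reach, as a shift and turn from the pose commanded when the call began, along the tool's axes at that moment; what a row does not reach only later rows make up. A row lasts 1/12 s, in which the tool goes at most 41.7 mm and 7.16 degrees, less where a joint would pass 70% of its speed; a pose out of reach is approached as far as the arm can. A call with a gripper value outside its range is refused whole. The fingers move at their own pace and stop on an object; the grip force is fixed at half the most. Time passes only in rows, so rows that repeat a pose let the fingers close. It gives the time, the measured TCP pose, the force, the opening and the grip force at its end, in the units of the state.
- manip.state(): the state, without advancing time (a new reading comes with each control period).
- manip.snapshot(name): name is "scene" or "side" or "wrist"; returns (picture, depth): 400x640x3 uint8, red, green, blue; 400x640 float32, mm along the optical axis (not along the pixel's ray), 0 where there is no reading.
- manip.camera_info(name): a dict with "fx", "fy", "cx", "cy" (pixels), "xyz" and "rotation" of the camera in the world; the wrist camera has in their place "T_tool_cam" (4x4, takes a point from camera to tool coordinates, whose origin is the TCP and whose axes are the flange's). Camera axes: x right, y down, z forward; pixel columns grow to the right and rows downward; lengths in mm; the calibration is good to about 2 mm. A picture is of the moment at which its call begins: read the wrist's pose just before it. camera_info takes no time and is no camera call.
- manip.finish_job(): hands the job in; it is judged then, once.
The state is a dict: "time_s": time; "joint_positions": joint angles; "joint_vel": joint speeds; "joint_torque": joint torques, N m; "position": TCP position; "eef_rot": TCP orientation; "ft_force": force on the tool from outside, world axes, zero at the start; "ft_torque": the same for the moment, N m; "opening": finger opening in mm; "grip_force": force on a finger pad.
Only numpy, scipy, OpenCV 4.12 (cv2) and the standard library are available. Lean on these libraries where they do the work, as an engineer would, in place of code of your own. Each camera call takes 0.05 s, during which the arm holds its last target. There are 200 camera calls.

TASK

Two maple spacer blocks stand on edge in the slotted wooden rack and a third, the thinnest, has been left standing on edge on the bench. Slide that third block down into the rack's empty slot, upright on its long edge, until it rests on the slot's floor, and let go of it. Leave the two blocks already in the rack where they are.

Things in the scene. Friction and masses are not known exactly. Their poses are not given: they have to be found in the camera images.
- spacer_center (a point): Centre of the loose plain maple block standing on its long edge on the bench, right of the rack (not the brown, thicker cork block). 100 mm long (point y axis, level), 55 mm tall (point x axis, up), 18 mm thick (point z axis, level). Centre 27.5 mm above the bench. About 0.08 kg.
- slot_floor (a point): Centre of the floor of the fixed rack's empty slot (any of its three), 14 mm above the bench. x runs along the slot, y across, z up; slots 90 mm apart. 23 mm wide, 124 long; walls straight to 22 mm above this floor, then flared to 43 x 144 mm at 34 mm. Side walls only 30 to 64 mm either side of the middle: the middle 60 mm is open for fingers. Seated block's centre: 27.5 mm above this floor.
- stored_a_center (a point): Centre of a maple spacer block already in the rack, on its long edge: 110 mm long (point y), 58 mm tall (point x), 21 mm thick (point z). Loose in its slot, its underside 14 mm above the bench; leave it there.
- stored_b_center (a point): Centre of the other maple spacer block already in the rack, on its long edge: 120 mm long (point y), 50 mm tall (point x), 25 mm thick (point z). Loose in its slot, its underside 14 mm above the bench; leave it there.
Things that resemble listed ones, but are neither listed nor needed, are in the scene too. Of the things that look like the part that bears spacer_center, the largest one is meant.

How it is judged:
By the outcome, as a careful person would: the job done as asked, in the order asked, and still so for the second after the job is handed in, with the robot touching nothing.
It also fails if it takes over 35 s, if anything falls off the work surface, if the arm or the gripper's body presses on something with over 40 N, if the wrist force passes 120 N, or if a joint passes its speed limit or range.

## Working session

There is one attempt and no reset: what is moved stays moved. The work goes in short steps, Python scripts to look and compute and a tool call to move; the robot and the scene stay as the last step left them, time stands still between calls to the robot, and variables do not carry over. Pictures are saved under pics/ and viewed, at most 10 in all, crops included, and the job is handed in when it is done.

Besides the shell and the picture viewer there is one more tool, called as a command line: name --pt "numbers of a row" for each row, then --argument value for the rest. send_rows: Moves the arm, as the interface text tells. Its arguments: {"type":"object","properties":{"jaw":{"type":"array"},"xyz":{"type":"array"},"spin":{"type":"array"}},"required":["jaw","xyz","spin"]}

```bash
mkdir -p pics; python3 - <<'E'
from bench import manip
import cv2,numpy as np
s=manip.state();print(s)
for n in("scene","side"):
    p,d=manip.snapshot(n);cv2.imwrite(f"pics/{n}0.png",p[:,:,::-1]);np.savez(f"{n}0.npz",p=p,d=d);print(n,manip.camera_info(n))
print(manip.camera_info("wrist"))
E
```

```text
{'time_s': 0.0, 'joint_positions': array([ 1.25439207e+00,  3.51215601e-01,  1.65238808e+00, -1.97591642e-05,
        1.13906339e+00, -8.45942179e-02]), 'joint_vel': array([ 3.52462893e-04, -1.73141008e-03, -1.16752892e-04, -5.94519237e-05,
       -2.69016651e-04,  8.00702162e-04]), 'joint_torque': array([-2.01048024e-03, -4.97326505e+01, -2.85244989e+01,  6.98450091e-02,
        2.58171733e-02, -9.35727076e-05]), 'position': array([126.23462221, 534.99177964, 218.12640703]), 'eef_rot': array([-9.81986327e-05,  1.15641555e-01,  9.93290865e-01, -5.28233677e-04]), 'ft_force': array([-0.47864424, -0.51932803,  0.38703223]), 'ft_torque': array([ 0.02958664,  0.02547007, -0.01391415]), 'grip_force': 0.0, 'opening': 92.97149168230506}
scene {'fx': 499.9409315833928, 'fy': 499.9409315833928, 'cx': 319.4114291866414, 'cy': 194.6233269713004, 'xyz': array([-500.80458761, -615.74348881,  740.2740673 ]), 'rotation': array([-0.44878457,  0.7561979 , -0.41340943,  0.2363256 ])}
side {'fx': 419.52171684801397, 'fy': 419.52171684801397, 'cx': 323.5939130434695, 'cy': 202.47650006969104, 'xyz': array([566.07141723, 885.98246924, 484.33956217]), 'rotation': array([-0.02161965,  0.02609069,  0.84580205, -0.53241972])}
{'fx': 328.8302359824882, 'fy': 328.8302359824882, 'cx': 323.74142987111736, 'cy': 201.43487800800935, 'T_tool_cam': array([[-1.07037551e-04, -9.61515477e-01, -2.74750754e-01,
         7.75435884e+01],
       [ 9.99999293e-01, -4.28382907e-04,  1.10958502e-03,
         5.57395584e-01],
       [-1.18458169e-03, -2.74750441e-01,  9.61514842e-01,
        -1.67689038e+02],
       [ 0.00000000e+00,  0.00000000e+00,  0.00000000e+00,
         1.00000000e+00]])}
```

View pics/scene0.png

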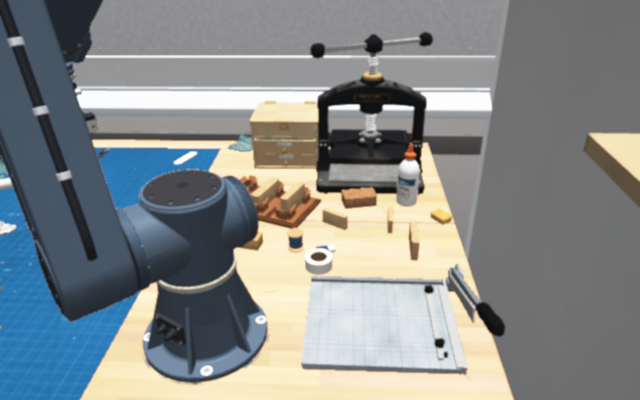

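View pics/side0.png

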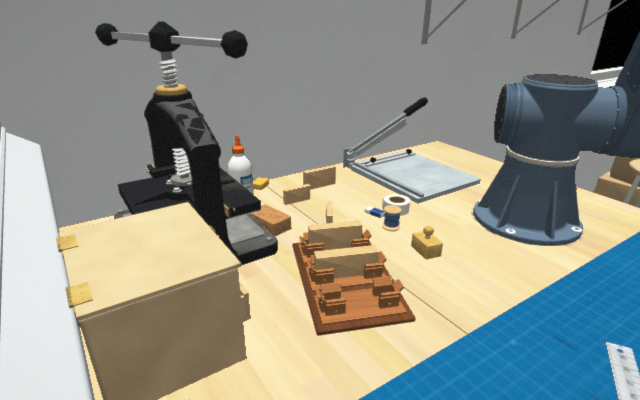

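The scene view shows the rack at about (275,203) and maple-like loose blocks at (335,218), (390,218) and (414,240). The side view shows the empty slot nearest that camera at about (360,298), and the loose blocks at (328,213), (297,193) and (320,177). Next I measure with depth.

```bash
cat > h.py <<'E'
import numpy as np,cv2
from scipy.spatial.transform import Rotation as R
from bench import manip
def rot(q): return R.from_quat(np.r_[q[1:],q[0]]).as_matrix()
def pose(n,s=None):
    c=manip.camera_info(n)
    if n!="wrist": return c,rot(c["rotation"]),np.array(c["xyz"])
    T=c["T_tool_cam"];A=rot(s["eef_rot"]);return c,A@T[:3,:3],A@T[:3,3]+s["position"]
def cloud(n,d,s=None):
    c,M,t=pose(n,s);v,u=np.mgrid[:400,:640]
    P=np.stack([(u-c["cx"])/c["fx"]*d,(v-c["cy"])/c["fy"]*d,d],-1)@M.T+t
    P[d<=0]=np.nan;return P
def clusters(P,zlo,zhi,box,minpx=25):
    x,y,z=P[...,0],P[...,1],P[...,2]
    m=(z>zlo)&(z<zhi)&(x>box[0])&(x<box[1])&(y>box[2])&(y<box[3])
    n,l,st,ce=cv2.connectedComponentsWithStats(m.astype(np.uint8),connectivity=8)
    for i in range(1,n):
        if st[i,4]<minpx: continue
        q=P[l==i]; r=cv2.minAreaRect(q[:,:2].astype(np.float32))
        print("px",ce[i].round(),st[i,4],"ctr",np.round(r[0],1),"size",np.round(r[1],1),"ang",round(r[2],1),"zmax",np.percentile(q[:,2],98).round(1))
E
python3 - <<'E'
from h import *
for n in("scene","side"):
    P=cloud(n,np.load(f"{n}0.npz")["d"]);print(n)
    clusters(P,12,90,(150,850,-450,500))
E
```

```text
scene
px [286. 138.] 110 ctr [782.8 377.3] size [ 65.1 193.7] ang 47.8 zmax 77.1
px [344. 174.] 4609 ctr [709.6 131.4] size [271.  566.7] ang 1.2 zmax 86.5
px [278. 198.] 1992 ctr [475.1 211.7] size [155.8 246.7] ang 7.4 zmax 72.2
px [533. 196.] 111 ctr [ 836.7 -442.7] size [31.1  4.4] ang 29.5 zmax 88.2
px [390. 217.] 115 ctr [ 564.1 -137.1] size [83.3 12.1] ang 26.6 zmax 43.0
px [335. 216.] 285 ctr [488.6  -8. ] size [78.8 21.2] ang 88.1 zmax 42.4
px [441. 215.] 155 ctr [ 667. -243.] size [53.1 39.1] ang 62.9 zmax 21.1
px [414. 238.] 323 ctr [ 498.8 -234.5] size [108.1  18.4] ang 27.5 zmax 56.2
px [295. 237.] 278 ctr [341.4  18.9] size [42.2 39. ] ang 57.3 zmax 51.6
px [256. 240.] 136 ctr [290.9 106.1] size [29.4 51.6] ang 76.6 zmax 35.2
px [319. 258.] 513 ctr [325.5 -62.5] size [107.   65.1] ang 31.9 zmax 31.7
px [394. 311.] 9715 ctr [ 218.1 -305.9] size [259.3 340.5] ang 31.5 zmax 65.2
side
px [396. 177.] 3824 ctr [ 257.6 -203.7] size [270.2 472.1] ang 7.5 zmax 80.3
px [310. 182.] 850 ctr [ 533.1 -188.1] size [202.9  58.8] ang 52.2 zmax 56.2
px [252. 182.] 294 ctr [ 683.8 -173.4] size [179.3  38.3] ang 77.3 zmax 89.2
px [347. 272.] 7457 ctr [484.6 157. ] size [150.6 388.7] ang 8.2 zmax 71.8
px [254. 233.] 2518 ctr [662.6  75.1] size [257.4 130.8] ang 76.7 zmax 77.3
px [375. 210.] 56 ctr [371.2 -48.7] size [21.6 48.2] ang 46.4 zmax 14.6
px [427. 241.] 584 ctr [292.  132.2] size [41.  62.5] ang 18.9 zmax 58.8
px [179. 358.] 6056 ctr [716.2 452.6] size [193.5  12.7] ang 32.6 zmax 88.6
```

```bash
python3 - <<'E'
from h import *
for n in("scene","side"):
    P=cloud(n,np.load(f"{n}0.npz")["d"]);print(n)
    clusters(P,52,90,(380,600,-280,400))
    clusters(P,3,11,(350,620,60,420),100)
    clusters(P,30,51,(380,600,60,400),15)
s=manip.state();print(rot(s["eef_rot"]).round(3))
E
```

```text
scene
px [265. 188.] 259 ctr [473.2 219.1] size [122.8  28.7] ang 9.3 zmax 66.0
px [292. 193.] 287 ctr [486.4 129.6] size [112.6  24.6] ang 7.7 zmax 74.2
px [414. 232.] 155 ctr [ 496.7 -235.6] size [103.4  18.2] ang 27.3 zmax 56.7
px [290. 216.] 374 ctr [483.7 141.9] size [173.6 126.5] ang 7.5 zmax 10.9
px [249. 180.] 125 ctr [513.4 314.4] size [56.2 44.9] ang 88.2 zmax 47.6
px [268. 195.] 255 ctr [475.8 208. ] size [148.9  33.7] ang 7.6 zmax 50.6
px [292. 203.] 326 ctr [487.3 128.9] size [152.2  50.8] ang 5.7 zmax 49.3
side
px [319. 169.] 114 ctr [ 499.7 -231. ] size [99.4 21.8] ang 28.4 zmax 57.1
px [334. 229.] 708 ctr [488.8 134.5] size [109.8  25.2] ang 7.4 zmax 73.0
px [346. 254.] 790 ctr [475.7 223.2] size [119.6  28.4] ang 8.2 zmax 65.1
px [344. 308.] 1602 ctr [475.3 223.5] size [169.9 281. ] ang 8.3 zmax 10.8
px [356. 287.] 142 ctr [458.9 261. ] size [61.6 14.5] ang 7.7 zmax 11.0
px [334. 241.] 776 ctr [487.3 137. ] size [150.7  51. ] ang 5.5 zmax 50.3
px [346. 265.] 945 ctr [474.5 228.3] size [150.8  52.9] ang 4.3 zmax 50.2
px [388. 287.] 485 ctr [410.4 305. ] size [45.2 49.3] ang 7.9 zmax 47.7
px [330. 295.] 491 ctr [514.1 319.7] size [45.2 50.1] ang 8.5 zmax 47.5
[[-0.973  0.23  -0.   ]
 [ 0.23   0.973 -0.001]
 [ 0.    -0.001 -1.   ]]
```

```bash
cat >> h.py <<'E'
def to(x,y,z,yaw):
    "print shift/spin from measured pose to TCP xyz with tool x axis at yaw deg"
    s=manip.state();A=rot(s["eef_rot"]);cur=np.degrees(np.arctan2(A[1,0],A[0,0]))
    dy=(yaw-cur+180)%360-180
    print("t",s["time_s"],"pos",s["position"].round(1),"yaw",cur.round(2),"shift",(A.T@(np.array([x,y,z])-s["position"])).round(1),"spin",-np.radians(dy).round(3))
E
python3 -c "
from h import *
to(462,312,220,188)"
```

```text
t 0.1 pos [126.2 535.  218.2] yaw 166.72 shift [-378.  -139.9   -1.7] spin -0.371
```

send_rows --jaw '[-1, -1, -1, -1, -1]' --pt "-38 -14 0" --pt "-76 -28 0" --pt "-114 -42 0" --pt "-152 -56 0" --pt "-190 -70 0" --spin '[0, 0, 0, 0, 0]'

```text
time_s: 0.52
position: [296.3, 422.1, 218.5]
eef_rot: [-0.0, 0.115, 0.993, -0.0]
ft_force: [0.3, 0.5, 0.4]
opening: 92.9
grip_force: 0.0
```

send_rows --jaw '[-1, -1, -1, -1, -1]' --pt "-38 -14 0" --pt "-76 -28 0" --pt "-114 -42 0" --pt "-152 -56 0" --pt "-190 -70 0" --spin '[-0.07, -0.14, -0.22, -0.3, -0.37]'

```text
time_s: 0.93
position: [465.4, 310.2, 218.5]
eef_rot: [-0.0, -0.071, 0.997, -0.0]
ft_force: [0.4, 0.3, 0.1]
opening: 92.8
grip_force: 0.0
```

send_rows --jaw '[-1, -1, -1]' --pt "0 0 0" --pt "0 0 0" --pt "0 0 0" --spin '[0, 0, 0]'

```text
time_s: 1.18
position: [463.5, 311.8, 218.3]
eef_rot: [-0.0, -0.068, 0.998, -0.0]
ft_force: [-1.4, 1.1, -0.5]
opening: 92.6
grip_force: 0.0
```

```bash
python3 - <<'E'
from h import *
to(462,312,220,188)
s=manip.state();p,d=manip.snapshot("wrist");cv2.imwrite("pics/w1.png",p[:,:,::-1])
np.savez("w1.npz",p=p,d=d)
P=cloud("wrist",d,s)
clusters(P,30,51,(380,600,255,400),15)
clusters(P,4,12,(350,620,60,450),100)
clusters(P,12,20,(350,620,250,450),100)
clusters(P,52,90,(350,620,60,300),100)
E
```

```text
t 1.1833 pos [463.5 311.8 218.3] yaw -172.16 shift [ 1.5  0.4 -1.7] spin -0.003
px [323. 130.] 1252 ctr [408.6 304.4] size [44.9 49.7] ang 8.4 zmax 49.9
px [323. 226.] 1129 ctr [512.5 319.4] size [45.8 49.8] ang 8.5 zmax 49.9
px [266. 227.] 76 ctr [516.2 256.4] size [32.7  3.4] ang 4.1 zmax 49.9
px [447. 108.] 747 ctr [372.5 445.1] size [67.  28.8] ang 29.6 zmax 6.6
px [262. 153.] 5818 ctr [474.2 224. ] size [171.9 281.2] ang 7.8 zmax 12.0
px [317. 174.] 7660 ctr [462.7 302.1] size [164. 117.] ang 7.8 zmax 17.3
px [234. 180.] 3204 ctr [473.7 223. ] size [119.7  25.4] ang 8.1 zmax 67.0
px [144. 184.] 3510 ctr [486.6 134. ] size [109.5  22.5] ang 8.0 zmax 74.8
```

View pics/w1.png

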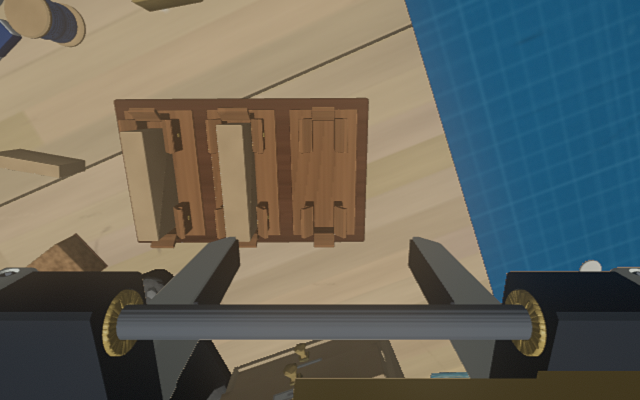

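The wrist view shows the empty slot at about (323,178). Its posts at (323,130) and (323,226) put its centre at (460.7, 312) with an angle of 8.1°. This matches stepping on from the stored blocks by 90 mm. Now to the loose block.

send_rows --jaw '[-1, -1, -1, -1, -1]' --pt "3 -39 0" --pt "6 -78 0" --pt "9 -117 0" --pt "12 -156 0" --pt "15 -195 0" --spin '[0, 0, 0, 0, 0]'

```text
time_s: 1.65
position: [475.0, 116.1, 218.8]
eef_rot: [0.0, -0.07, 0.998, 0.0]
ft_force: [1.1, 0.1, -0.5]
opening: 93.0
grip_force: 0.0
```

send_rows --jaw '[-1, -1, -1, -1, -1]' --pt "3 -39 0" --pt "6 -78 0" --pt "9 -117 0" --pt "12 -156 0" --pt "15 -195 0" --spin '[0, 0, 0, 0, 0]'

```text
time_s: 2.07
position: [487.6, -79.2, 218.9]
eef_rot: [0.0, -0.07, 0.998, 0.0]
ft_force: [1.2, 0.1, -0.2]
opening: 93.0
grip_force: 0.0
```

send_rows --jaw '[-1, -1, -1, -1, -1]' --pt "3 -39 0" --pt "6 -78 0" --pt "9 -117 0" --pt "13 -155 0" --pt "13 -155 0" --spin '[-0.09, -0.18, -0.27, -0.34, -0.34]'

```text
time_s: 2.48
position: [496.6, -237.9, 218.6]
eef_rot: [0.0, -0.238, 0.971, -0.001]
ft_force: [-0.4, -0.1, -0.3]
opening: 93.0
grip_force: 0.0
```

send_rows --jaw '[-1, -1]' --pt "0 0 0" --pt "0 0 0" --spin '[0, 0]'

```text
time_s: 2.65
position: [496.5, -232.6, 218.5]
eef_rot: [-0.0, -0.237, 0.972, 0.0]
ft_force: [1.0, -0.0, -0.4]
opening: 92.7
grip_force: 0.0
```

```bash
python3 - <<'E'
from h import *
s=manip.state();p,d=manip.snapshot("wrist");cv2.imwrite("pics/w2.png",p[:,:,::-1])
P=cloud("wrist",d,s)
clusters(P,10,90,(400,620,-330,-60),60)
clusters(P,48,70,(400,620,-330,-60),60)
print(s["joint_positions"].round(2))
to(498,-234,100,207.5)
E
```

```text
px [322. 182.] 1673 ctr [ 497.6 -232.5] size [99.3 17.6] ang 27.3 zmax 58.1
px [370. 265.] 1005 ctr [ 563.6 -134.3] size [74.9 13.9] ang 26.6 zmax 44.4
px [322. 184.] 1624 ctr [ 497.7 -232.6] size [99.3 17.2] ang 27.6 zmax 58.1
[-0.52  0.35  1.66  0.    1.14 -2.57]
t 2.7 pos [ 496.6 -232.3  218.6] yaw -152.56 shift [ -0.5  -2.2 118.6] spin -0.001
```

View pics/w2.png

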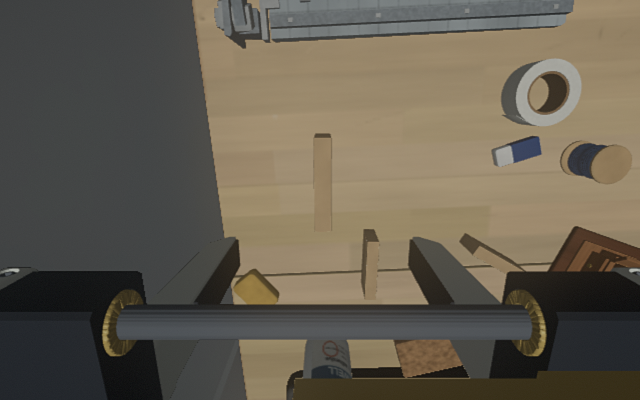

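The wrist view shows the loose block at (322,183), 99 x 17.6 mm, with the smaller look-alike at (370,265). A grey surface at the left (columns below 215) needs a check for gripper clearance.

```bash
python3 - <<'E'
from h import *
s=manip.state();p,d=manip.snapshot("wrist")
P=cloud("wrist",d,s)
for v in(60,180,230):
  for u in(40,120,180,205): print(v,u,P[v,u].round())
to(497.6,-232.5,25,207.4)
E
```

```text
60 40 [ 541. -610.  -61.]
60 120 [ 522. -621. -239.]
60 180 [ 492. -638. -504.]
60 205 [ 443. -403.    1.]
180 40 [ 666. -538.  -12.]
180 120 [ 696. -521. -168.]
180 180 [ 737. -496. -391.]
180 205 [ 768. -479. -552.]
230 40 [ 717. -509.    7.]
230 120 [ 764. -480. -136.]
230 180 [ 833. -440. -346.]
230 205 [ 884. -412. -497.]
t 2.75 pos [ 496.7 -232.3  218.7] yaw -152.53 shift [ -0.7  -0.7 193.7] spin 0.001
```

send_rows --jaw '[-1, -1, -1, -1, -1]' --pt "-1 -1 40" --pt "-1 -1 80" --pt "-1 -1 120" --pt "-1 -1 155" --pt "-1 -1 180" --spin '[0, 0, 0, 0, 0]'

```text
time_s: 3.17
position: [497.0, -232.3, 36.0]
eef_rot: [-0.001, -0.237, 0.971, 0.001]
ft_force: [-0.3, -0.9, 0.1]
opening: 93.1
grip_force: 0.0
```

send_rows --jaw '[-1, -1, -1]' --pt "0 0 12" --pt "0 0 21" --pt "0 0 21" --spin '[0, 0, 0]'

```text
time_s: 3.42
position: [497.8, -233.6, 17.1]
eef_rot: [-0.0, -0.237, 0.971, 0.0]
ft_force: [-0.5, 0.2, 0.8]
opening: 93.2
grip_force: 0.0
```

send_rows --jaw '[0, 0.5, 1, 1, 1]' --pt "0 0 0" --pt "0 0 0" --pt "0 0 0" --pt "0 0 0" --pt "0 0 0" --spin '[0, 0, 0, 0, 0]'

```text
time_s: 3.83
position: [498.1, -234.7, 18.3]
eef_rot: [0.0, -0.237, 0.972, -0.0]
ft_force: [-0.4, -0.2, -0.4]
opening: 64.3
grip_force: 0.0
```

send_rows --jaw '[1, 1, 1, 1, 1]' --pt "0 0 0" --pt "0 0 0" --pt "0 0 0" --pt "0 0 0" --pt "0 0 0" --spin '[0, 0, 0, 0, 0]'

```text
time_s: 4.25
position: [497.8, -234.4, 17.6]
eef_rot: [-0.0, -0.237, 0.972, 0.0]
ft_force: [-0.2, -0.1, -0.1]
opening: 31.2
grip_force: 0.0
```

send_rows --jaw '[1, 1, 1, 1, 1]' --pt "0 0 0" --pt "0 0 0" --pt "0 0 0" --pt "0 0 0" --pt "0 0 0" --spin '[0, 0, 0, 0, 0]'

```text
time_s: 4.67
position: [497.8, -234.4, 17.6]
eef_rot: [-0.0, -0.237, 0.972, 0.0]
ft_force: [0.5, 0.4, -1.5]
opening: 17.7
grip_force: 30.0
```

send_rows --jaw '[1, 1, 1, 1, 1]' --pt "0 0 -20" --pt "0 0 -50" --pt "0 0 -85" --pt "0 0 -120" --pt "0 0 -150" --spin '[0, 0, 0, 0, 0]'

```text
time_s: 5.08
position: [497.9, -234.4, 169.9]
eef_rot: [0.0, -0.237, 0.972, -0.0]
ft_force: [0.5, -0.4, -1.3]
opening: 17.5
grip_force: 30.0
```

```bash
python3 -c "
from h import *
print(manip.state()['opening'])
to(460.7,312,168,188.1)"
```

```text
17.51424829491925
t 5.0833 pos [ 497.9 -234.4  169.9] yaw -152.6 shift [-218.5  502.2    1.6] spin 0.337
```

send_rows --jaw '[1, 1, 1, 1, 1]' --pt "-10 24 0" --pt "-25 58 0" --pt "-40 93 0" --pt "-56 128 0" --pt "-71 163 0" --spin '[0, 0, 0, 0, 0]'

```text
time_s: 5.5
position: [485.4, -55.5, 167.7]
eef_rot: [0.0, -0.237, 0.972, -0.0]
ft_force: [0.7, 0.5, -0.9]
opening: 17.7
grip_force: 30.0
```

send_rows --jaw '[1, 1, 1, 1, 1]' --pt "-15 35 0" --pt "-30 70 0" --pt "-46 105 0" --pt "-61 140 0" --pt "-76 175 0" --spin '[0, 0, 0, 0, 0]'

```text
time_s: 5.92
position: [472.3, 135.2, 167.7]
eef_rot: [0.0, -0.237, 0.972, -0.0]
ft_force: [1.6, -0.5, -0.8]
opening: 18.3
grip_force: 30.0
```

send_rows --jaw '[1, 1, 1, 1, 1]' --pt "-15 35 0" --pt "-30 70 0" --pt "-46 105 0" --pt "-60 138 0" --pt "-71 164 0" --spin '[0.07, 0.14, 0.21, 0.28, 0.337]'

```text
time_s: 6.33
position: [459.7, 314.1, 167.6]
eef_rot: [0.0, -0.069, 0.998, 0.0]
ft_force: [0.4, -0.8, 0.5]
opening: 17.8
grip_force: 30.0
```

send_rows --jaw '[1, 1, 1]' --pt "0 0 0" --pt "0 0 0" --pt "0 0 0" --spin '[0, 0, 0]'

```text
time_s: 6.58
position: [460.2, 311.1, 167.4]
eef_rot: [-0.0, -0.071, 0.997, -0.0]
ft_force: [0.7, -0.1, -0.3]
opening: 17.8
grip_force: 30.0
```

```bash
python3 - <<'E'
from h import *
s=manip.state();p,d=manip.snapshot("wrist");cv2.imwrite("pics/w3.png",p[:,:,::-1])
to(460.7,312,100,188.1)
P=cloud("wrist",d,s)
clusters(P,30,51,(380,600,270,400),15)
clusters(P,190,215,(380,600,250,400),30)
E
```

```text
t 6.6333 pos [460.3 310.7 167.5] yaw -171.91 shift [-0.6  1.2 67.5] spin -0.0
px [323. 137.] 1641 ctr [408.7 304.5] size [45.  49.8] ang 8.1 zmax 49.9
px [347. 231.] 52 ctr [491.3 338.7] size [8.5 3.9] ang 9.5 zmax 49.5
px [300. 232.] 58 ctr [497.4 294.8] size [8.3 4.7] ang 6.9 zmax 49.8
px [323. 243.] 7066 ctr [440.2 313.3] size [45.7 58.6] ang 76.3 zmax 212.3
px [323. 358.] 1441 ctr [496.7 317.1] size [24. 18.] ang 9.1 zmax 207.6
```

View pics/w3.png

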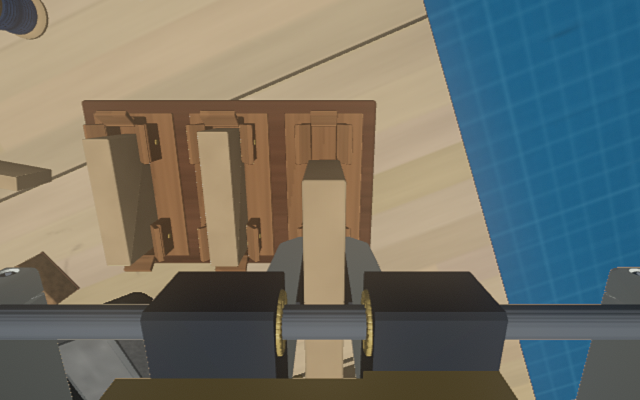

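The wrist view shows the held block (columns 302–346, rows 180–290) lined up above the slot with its far post at (323,137). I check the sideways offset in the same camera.

```bash
python3 - <<'E'
from h import *
p=cv2.imread("pics/w3.png");s=manip.state();_,d=manip.snapshot("wrist");P=cloud("wrist",d,s)
a=np.radians(8.1);n=np.array([-np.sin(a),np.cos(a)])
for v in (185,200,215,230):
    u=[k for k in range(295,355) if 195<P[v,k,2]<220 and P[v,k,0]>0]
    q=P[v,u];o=q[:,:2]@n-n@[460.7,312]
    w=[k for k in range(len(o)) if abs(o[k])<14]
    print(v,u[0],u[-1],o[w].min().round(1),o[w].max().round(1),q[:,2].mean().round(1))
to(460.7,312,100,188.1)
E
```

```text
185 302 345 -8.8 8.4 206.7
200 302 345 -9.0 8.5 206.3
215 302 345 -9.1 8.7 206.6
230 303 344 -8.8 8.4 206.6
t 6.6833 pos [460.5 310.6 167.6] yaw -171.94 shift [-0.4  1.4 67.6] spin -0.001
```

send_rows --jaw '[1, 1, 1, 1, 1]' --pt "0 0 20" --pt "0 0.5 50" --pt "0 0.5 80" --pt "0 0.5 98" --pt "0 0.5 103" --spin '[0, 0, 0, 0, 0]'

```text
time_s: 7.1
position: [459.2, 310.3, 61.9]
eef_rot: [-0.002, -0.07, 0.998, -0.001]
ft_force: [0.5, 0.2, -0.9]
opening: 17.8
grip_force: 30.0
```

send_rows --jaw '[1, 1, 1, 1, 1]' --pt "0 0 3" --pt "0 0 6" --pt "0 0 9" --pt "0 0 12" --pt "0 0 15" --spin '[0, 0, 0, 0, 0]'

```text
time_s: 7.52
position: [460.7, 312.3, 50.2]
eef_rot: [0.001, -0.07, 0.998, 0.0]
ft_force: [0.5, 0.2, -0.0]
opening: 18.0
grip_force: 30.0
```

send_rows --jaw '[1, 1, 1, 1, 1]' --pt "0 0 3" --pt "0 0 6" --pt "0 0 9" --pt "0 0 11" --pt "0 0 13" --spin '[0, 0, 0, 0, 0]'

```text
time_s: 7.93
position: [460.3, 312.1, 36.4]
eef_rot: [-0.0, -0.071, 0.998, -0.0]
ft_force: [0.2, -0.0, -1.0]
opening: 17.7
grip_force: 30.0
```

send_rows --jaw '[1, 1, 1, 1, 1]' --pt "0 0 1" --pt "0 0 2" --pt "0 0 3" --pt "0 0 4" --pt "0 0 4" --spin '[0, 0, 0, 0, 0]'

```text
time_s: 8.35
position: [460.2, 312.0, 32.5]
eef_rot: [-0.0, -0.071, 0.998, -0.0]
ft_force: [0.5, 0.1, -0.2]
opening: 17.9
grip_force: 30.0
```

send_rows --jaw '[1, 1, 1]' --pt "0 0 0.5" --pt "0 0 0.5" --pt "0 0 0.5" --spin '[0, 0, 0]'

```text
time_s: 8.6
position: [460.3, 312.1, 32.2]
eef_rot: [0.0, -0.071, 0.998, 0.0]
ft_force: [-0.2, -0.3, -1.3]
opening: 18.0
grip_force: 30.0
```

send_rows --jaw '[1, 1, 1, 1]' --pt "0 0 0.5" --pt "0 0 1" --pt "0 0 1" --pt "0 0 1" --spin '[0, 0, 0, 0]'

```text
time_s: 8.93
position: [460.4, 312.1, 31.6]
eef_rot: [0.0, -0.071, 0.998, 0.0]
ft_force: [-1.8, -0.8, 5.1]
opening: 17.8
grip_force: 30.0
```

Light floor contact at the expected height (5 N). I open partway and retreat.

send_rows --jaw '[0.1, 0.1, 0.1, 0.1, 0.1]' --pt "0 0 0" --pt "0 0 0" --pt "0 0 0" --pt "0 0 0" --pt "0 0 0" --spin '[0, 0, 0, 0, 0]'

```text
time_s: 9.35
position: [460.3, 312.1, 31.1]
eef_rot: [-0.0, -0.071, 0.998, -0.0]
ft_force: [0.5, 0.1, -0.0]
opening: 41.1
grip_force: 0.0
```

send_rows --jaw '[0.1, 0.1, 0.1, 0.1, 0.1]' --pt "0 0 -8" --pt "0 0 -25" --pt "0 0 -60" --pt "0 0 -100" --pt "0 0 -140" --spin '[0, 0, 0, 0, 0]'

```text
time_s: 9.77
position: [459.8, 311.8, 173.0]
eef_rot: [-0.0, -0.071, 0.998, -0.0]
ft_force: [0.3, 0.6, -0.7]
opening: 41.8
grip_force: 0.0
```

send_rows --jaw '[0.1, 0.1, 0.1, 0.1, 0.1]' --pt "0 0 -40" --pt "0 0 -50" --pt "0 0 -50" --pt "0 0 -50" --pt "0 0 -50" --spin '[0, 0, 0, 0, 0]'

```text
time_s: 10.18
position: [459.6, 311.7, 219.5]
eef_rot: [-0.001, -0.071, 0.998, -0.001]
ft_force: [-0.4, -0.0, -0.8]
opening: 42.1
grip_force: 0.0
```

```bash
python3 - <<'E'
from h import *
s=manip.state();p,d=manip.snapshot("wrist");cv2.imwrite("pics/w4.png",p[:,:,::-1])
P=cloud("wrist",d,s);clusters(P,52,90,(350,620,60,400),100)
p,d=manip.snapshot("side");cv2.imwrite("pics/s4.png",cv2.resize(p[200:340,250:450,::-1],None,fx=3,fy=3))
P=cloud("side",d);clusters(P,52,90,(380,620,60,400),100)
E
```

```text
px [235. 185.] 3217 ctr [473.8 223.1] size [120.   25.5] ang 8.0 zmax 66.9
px [145. 187.] 3446 ctr [486.9 134.2] size [110.   22.6] ang 8.3 zmax 74.8
px [324. 186.] 1788 ctr [460.2 313.2] size [98.8 18. ] ang 7.9 zmax 72.1
px [334. 229.] 703 ctr [488.8 134.3] size [109.4  24.3] ang 8.8 zmax 73.0
px [345. 254.] 798 ctr [475.5 223.3] size [119.9  27.6] ang 7.8 zmax 65.1
px [360. 281.] 840 ctr [462.3 313.2] size [100.4  21.6] ang 8.1 zmax 69.9
```

View pics/s4.png

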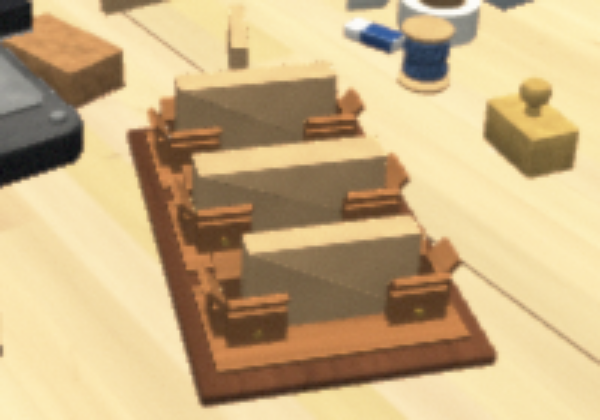

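The side crop shows the block upright in the nearest slot at (330,275). Its top is at 69–70 mm as it should be, and the other two blocks, at (255,110) and (290,185), have not moved.

```bash
python3 -c "
from bench import manip
print(manip.finish_job())"
```

```text
the job is handed in; nothing more can be done
None
```

The third block stands upright on the floor of the rack's empty slot and is released, the two stored blocks have not moved, and the job was handed in at about 10 s.

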